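Loosen the knurled locking ring and push the length stop home

TASK

Re-set the length stop of the sawing jig for short pieces. With a fingertip run along its knurled rim, roll the big locking ring anticlockwise (seen from above) by two full turns to loosen it, until its groove has come round to the index line for the second time; only then push the wooden stop plate in along its bar until it stops against the bridge. Grasp and lift nothing, and leave the can, the offcut and the cup where they stand.

Things in the scene. Friction and masses are not known exactly. Their poses are not given: they have to be found in the camera images.
- jig: Sawing jig screwed to the bench: plywood board 160 (x) x 440 (y) x 12 mm; origin at the centre of its underside, below the ring's axis, z up; yaw up to 0.5 rad either way. On it an aluminium bridge 84 (x) x 120 (y) mm, top 42 mm above the bench, with a neck 44 mm across and 12 mm high under the ring. A dark index line on the board's -x edge points at the ring's axis.
- ring_top (a point): Point on the locking ring's vertical axis at its top face; turns with it. The ring is a flat steel disc from 54 to 76 mm above the bench, 91 mm across over 36 small upright ridges on its rim; a stud 24 mm thick stands 7 mm out of its middle. A dark radial groove 6 mm wide in its top face, on the ring's own -x side, points at the start to the jig's -x, over the index line.
- lock_ring (a joint): Turn of the locking ring in rad: 0 at the start (tight, an end stop), growing anticlockwise seen from above (loosening); 12.57 after two full turns; it could go on to 31. A tenth of a turn more or less does no harm. It keeps its height, turns with a steady drag of 0.05 N m (about 1.1 N at the rim) and stays where it is left.
- stop_face (a point): Centre of the outer face (towards the jig's +y) of the wooden stop plate, 31 mm above the bench; axes as the jig's. The plate is 100 (jig x) x 14 (jig y) mm and reaches from 13 to 49 mm above the bench. It sits on a flat steel bar 36 mm wide that runs along the jig's y under the bridge and comes out beyond it as the plate is pushed.
- stop (a joint): Travel of the stop plate in m along the jig's -y, towards the bridge: 0 to 0.035 at the start, 0.088 when home (an end stop: its dark bracket meets the bridge). It slides with about 4 N of drag and stays where it is left. The tight ring does not hold it: take care not to shift it before the ring is loosened.
- spray_can: Loose spray can, 52 mm across, 120 mm tall, origin at the centre of its foot. Stays where it is.
- offcut: Loose piece of wood 45 x 110 x 30 mm high, origin at the centre of its underside. Stays where it is.
- screw_cup: Loose steel cup, 68 mm across, 60 mm tall, origin at the centre of its foot. Stays where it is.

How it is judged (in metres and radians):
On the way, in this order (a step that is already met when the one before it is completed fails the run):
1. the ring has been turned two full turns while the stop plate is still out (value of joint lock_ring above 11.866 rad and value of joint stop below 0.05 m), for 0.1 s.
2. the stop plate is pushed home (value of joint stop above 0.084 m), for 0.1 s.
At the end, for the whole second after the job is handed in: The locking ring rests two full turns (12.57 rad, 0.7 rad either way) from tight, the stop plate is within 4 mm of home, and can, offcut and cup are within 20 mm of where they stood (value of joint lock_ring between 11.866 and 13.266 rad and value of joint stop above 0.084 m and velocity of joint lock_ring between -0.05 and 0.05 rad/s and distance of each of spray_can, offcut, screw_cup from where it was at the start of the episode below 0.02 m); the robot touches nothing.
It fails at once if the stop plate is shifted by more than 10 mm before the ring is loosened by two turns (distance of stop_face from where it was at the start of the episode above 0.01 m and value of joint lock_ring below 11.866 rad).
It fails at once if the spray can is lifted, tipped or moved by more than 20 mm (distance of spray_can from where it was at the start of the episode above 0.02 m or angle between spray_can's own z axis and vertical above 0.3 rad).
It fails at once if the offcut is lifted, tipped or moved by more than 20 mm (distance of offcut from where it was at the start of the episode above 0.02 m or angle between offcut's own z axis and vertical above 0.3 rad).
It fails at once if the screw cup is lifted, tipped or moved by more than 20 mm (distance of screw_cup from where it was at the start of the episode above 0.02 m or angle between screw_cup's own z axis and vertical above 0.3 rad).
It also fails if it takes over 64 s, if anything falls off the work surface, if the arm or the gripper's body presses on something with over 40 N, if the wrist force passes 120 N, or if a joint passes its speed limit or range.

ROBOT

A 6-joint arm with a two-finger parallel gripper is mounted at the origin on the work surface. World frame = base frame: x ahead of the robot, y to its left, z up, the work surface at z = 0. Lengths are in m, angles in degrees, forces in N, time in s.
With the tool pointing down it reaches from about 0.4 to 0.825 m from the base axis. Payload 7 kg.
Tool frame: the origin (TCP) lies midway between the tips of the shut fingers; the grasp point (between the pads) lies 19 mm behind it; z points along the fingers, x is the direction in which the jaws open and shut, and the axes are right-handed (so a half turn about z gives the same grasp; the last joint's range is limited). The gripper opens to 88 mm and grips with 3 to 60 N. Pads are 19 mm wide; open, the fingers measure 130 mm over their backs; the gripper's body (78 mm by 193 mm) begins 47 mm behind the grasp point.
Start: joints at [83.428, 20.546, 0.682, 0, -70.136, -16.507], TCP at [0.265, 0.621, 0.227] pointing down, gripper open.
Joint ranges: [-176.03, 176.03], [-82.01, 121.73], [-58.28, 71.71], [-173.87, 95.51], [-174.79, -0.11], [-173.66, 173.66]. Speed limits (degrees/s): [136.94, 136.94, 172.46, 180, 180, 180].

INTERFACE

Orientations are given as a 3x3 rotation matrix whose columns are the frame's x, y, z axes.
In Python, from cell import r, optics gives the robot as it stands. The module is installed in compiled form; this text tells all that it offers.
- The arm moves only by the tool play_rows, never from a script. Its arguments are lists of equal length, an entry for each row: "travel": the shift along the world's x, y, z in mm, a list of three; "delta_rot": the turn, a rotation vector about the world's x, y, z in degrees, a list of three; "gripper": the closure, from 0 (fully open) to 1 (shut). In form: {"travel": [[x, y, z], ...], "delta_rot": [[wx, wy, wz], ...], "gripper": [gripper, ...]}. A call has 1 to 5 rows; each row shifts and turns the commanded pose from where the row before left it; what a row does not reach is not made up. A row lasts 1/10 s, in which the tool goes at most 50 mm and 8.59 degrees, less where a joint would pass 70% of its speed; a pose out of reach is approached as far as the arm can. A call with a gripper value outside its range is refused whole. The fingers move at their own pace and stop on an object; the grip force is fixed at half the most. Time passes only in rows, so rows that do not move let the fingers close. It gives the time, the measured TCP pose, the force and the opening at its end, in the units of the state.
- r.observe(): the state, without advancing time (a new reading comes with each control period).
- optics.read_camera(name): name is "scene" or "top"; returns the picture (420x560x3 uint8, blue, green, red); there is no depth.
- optics.calibration(name): a dict with "mtx" (3x3 intrinsics, pixels), "dist_coeffs" ([k1, k2, p1, p2, k3] as OpenCV has them; the pictures are not rectified), "R" (3x3) and "t" (3): a world point X has camera coordinates R X + t. Camera axes: x right, y down, z forward; pixel columns grow to the right and rows downward; lengths in m; the calibration is good to about 2 mm. A picture is of the moment at which its call begins. calibration takes no time and is no camera call.
- r.close_job(): hands the job in, once; it reports no verdict.
Trained networks look in the newest picture that a camera, given by its name, has taken for a name from the list of things; names that differ only in an ending like _2 or _b are one class to them, and where a whole thing is asked for, a point or a joint stands for the part that bears it (a point fixed in the world has none). Each returns a list of dicts, best first, with "conf" (0 to 1); they miss things now and then, are a little off and sometimes report something else, mostly with a low value. They report only what shows in the picture. A call takes as long as a camera call.
- optics.recognise(camera, name): "pixel" ([column, row] in pixels, amid what is visible of it).
- optics.tip_of(camera, name): "pixel" ([column, row] in pixels: a listed point, or the origin of a listed thing).
The state is a dict: "time_s": time; "joints": joint angles; "joint_velocities": joint speeds; "joint_torque": joint torques, N m; "ee_pos": TCP position; "ee_rot": TCP orientation; "force": force on the tool from outside, world axes, zero at the start; "moment": the same for the moment, N m; "gripper_width": finger opening in m.
Only numpy, scipy, OpenCV 4.12 (cv2) and the standard library are available. Lean on these libraries where they do the work, as an engineer would, in place of code of your own. Each camera call takes 0.05 s, during which the arm holds its last target.

## Working session

There is one attempt and no reset: what is moved stays moved. The work goes in short steps, Python scripts to look and compute and a tool call to move; the robot and the scene stay as the last step left them, time stands still between calls to the robot, and variables do not carry over. Pictures are saved under pics/ and viewed, and the job is handed in when it is done.

Besides the shell and the picture viewer there is one more tool, called as name(argument=value, ...) on one line, values as JSON. play_rows: Moves the arm, as the interface text tells. Its arguments: {"type":"object","properties":{"travel":{"type":"array","items":{"type":"array","items":{"type":"number"}}},"delta_rot":{"type":"array","items":{"type":"array","items":{"type":"number"}}},"gripper":{"type":"array","items":{"type":"number"}}},"required":["travel","delta_rot","gripper"]}

```bash
mkdir -p pics
python3 - <<'E'
from cell import r, optics
import cv2
s=r.observe();print(s['time_s'],s['ee_pos'],s['ee_rot'],s['gripper_width'],s['force'])
for c in('scene','top'):
    cv2.imwrite(f'pics/{c}0.png',optics.read_camera(c))
    k=optics.calibration(c);print(k)
    for n in('jig','ring_top','stop_face','spray_can','offcut','screw_cup'):
        print(c,n,optics.tip_of(c,n)[:2])
print(r.observe()['time_s'])
E
```

```text
0.0 [0.26440779 0.62051727 0.22560037] [[-3.92098198e-01 -9.19923211e-01 -5.37422183e-04]
 [-9.19921822e-01  3.92098543e-01 -1.60422159e-03]
 [ 1.68648313e-03 -1.34626002e-04 -9.99998569e-01]] 0.08772535444991403 [ 1.17522878  0.88093547 -0.58309587]
{'mtx': array([[422.96849259,   0.        , 280.1500488 ],
       [  0.        , 422.96849259, 205.65475334],
       [  0.        ,   0.        ,   1.        ]]), 'dist_coeffs': array([-0.05277995,  0.        ,  0.        ,  0.        ,  0.        ]), 'R': array([[-0.35772054,  0.93364267, -0.01863826],
       [ 0.69046571,  0.25100524, -0.67841984],
       [-0.62872341, -0.25555378, -0.73443798]]), 't': array([ 0.26983787, -0.36354908,  1.18719843])}
scene jig [{'pixel': [271.2, 194.2], 'conf': 0.72}]
scene ring_top [{'pixel': [275.6, 166.0], 'conf': 0.91}]
scene stop_face [{'pixel': [345.6, 202.3], 'conf': 0.98}, {'pixel': [273.0, 191.3], 'conf': 0.16}]
scene spray_can [{'pixel': [174.1, 209.5], 'conf': 0.63}]
scene offcut [{'pixel': [235.9, 238.3], 'conf': 0.95}]
scene screw_cup [{'pixel': [320.1, 262.3], 'conf': 0.59}]
{'mtx': array([[466.5053841 ,   0.        , 286.38653282],
       [  0.        , 466.5053841 , 213.70694043],
       [  0.        ,   0.        ,   1.        ]]), 'dist_coeffs': array([-0.00959162,  0.        ,  0.        ,  0.        ,  0.        ]), 'R': array([[ 0.02213707, -0.99975302,  0.00196432],
       [-0.98567685, -0.02215387, -0.16718359],
       [ 0.16718582,  0.00176477, -0.98592382]]), 't': array([-0.05096492,  0.64513941,  0.72771959])}
top jig [{'pixel': [320.1, 291.8], 'conf': 0.88}]
top ring_top [{'pixel': [325.2, 287.8], 'conf': 0.87}]
top stop_face [{'pixel': [231.3, 282.5], 'conf': 0.64}]
top spray_can [{'pixel': [416.4, 220.3], 'conf': 0.86}, {'pixel': [325.2, 286.3], 'conf': 0.47}]
top offcut [{'pixel': [335.1, 205.6], 'conf': 0.6}]
top screw_cup [{'pixel': [244.9, 209.9], 'conf': 0.75}]
0.7
```

View pics/scene0.png

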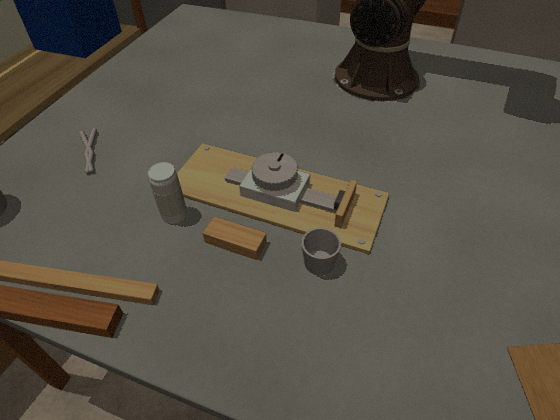

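View pics/top0.png

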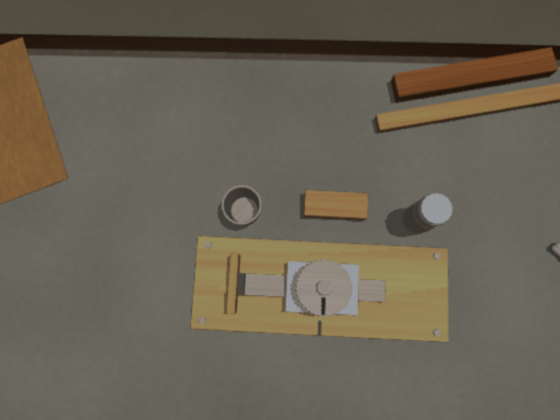

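```bash
cat > h.py <<'E'
import numpy as np, cv2
from cell import r, optics
def ray(c,px):
    k=optics.calibration(c)
    u=cv2.undistortPoints(np.array([[px]],float),k['mtx'],k['dist_coeffs'])[0,0]
    return -k['R'].T@k['t'], k['R'].T@np.array([u[0],u[1],1])
def atz(c,px,z):
    o,d=ray(c,px);return o+d*(z-o[2])/d[2]
def proj(c,X):
    k=optics.calibration(c)
    return cv2.projectPoints(np.array(X,float).reshape(-1,3),cv2.Rodrigues(k['R'])[0],k['t'],k['mtx'],k['dist_coeffs'])[0][:,0]
E
python3 - <<'E'
from h import *
np.set_printoptions(precision=4,suppress=True)
P=dict(jig=(0,[271.2,194.2],[320.1,291.8]),ring=(.076,[275.6,166],[325.2,287.8]),stop=(.031,[345.6,202.3],[231.3,282.5]),can=(0,[174.1,209.5],[416.4,220.3]),off=(0,[235.9,238.3],[335.1,205.6]),cup=(0,[320.1,262.3],[244.9,209.9]))
for n,(z,a,b) in P.items(): print(n,atz('scene',a,z),atz('top',b,z))
E
```

```text
jig [ 0.5304 -0.1057  0.    ] [ 0.5184 -0.0984  0.    ]
ring [ 0.5239 -0.0963  0.076 ] [ 0.5246 -0.1008  0.076 ]
stop [0.5293 0.0503 0.031 ] [0.5304 0.0537 0.031 ]
can [ 0.6379 -0.2754  0.    ] [ 0.6486 -0.2697  0.    ]
off [ 0.662  -0.1254  0.    ] [ 0.6721 -0.1238  0.    ]
cup [0.6597 0.0409 0.    ] [0.6606 0.0382 0.    ]
```

The scene view shows the ring at about (275,168) and the stop plate at (346,202). The top view shows the ring at (324,288), its groove pointing down at (323,306), the index line at (320,328), and the plate at (233,283). The can, offcut and cup all stand on the +x side. Next I refine the jig's yaw and the ring's centre.

Run:
```python
from h import *
from scipy.optimize import least_squares
np.set_printoptions(precision=4,suppress=True)
im=cv2.imread('pics/top0.png')
c=im[225:350,180:460]; cv2.imwrite('pics/c1.png',cv2.resize(c,None,fx=2.8,fy=2.8,interpolation=cv2.INTER_CUBIC))
hsv=cv2.cvtColor(im,cv2.COLOR_BGR2HSV)
m=((hsv[...,1]>110)&(hsv[...,2]>60)).astype(np.uint8)
m[:228]=0;m[350:]=0;m[:,:180]=0;m[:,460:]=0
cn=max(cv2.findContours(m,cv2.RETR_EXTERNAL,cv2.CHAIN_APPROX_NONE)[0],key=cv2.contourArea)
pts=np.array([atz('top',p,.012)[:2] for p in cn[:,0].astype(float)],np.float32)
rc=cv2.minAreaRect(pts);print(rc)
```

```text
((0.5176982879638672, 0.013563059270381927), (0.21302786469459534, 0.13517698645591736), 88.4396743774414)
```

View pics/c1.png

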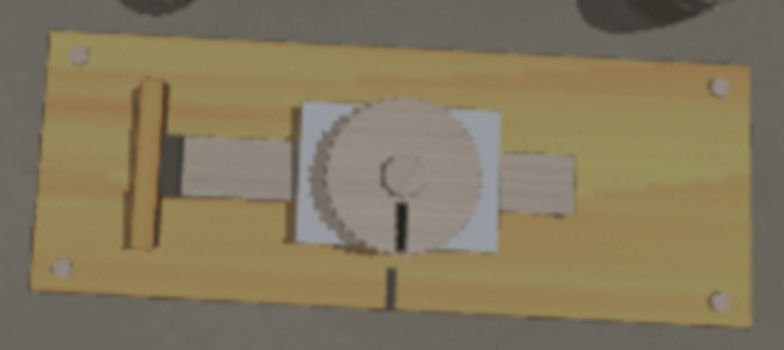

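Run:
```python
from h import *
from scipy.optimize import least_squares
np.set_printoptions(precision=4,suppress=True)
f=lambda u:np.array([180+(u[0]+.5)/2.8-.5,225+(u[1]+.5)/2.8-.5])
C=[atz('top',f(u),.012)[:2] for u in [(52,31),(750,66),(752,327),(31,291)]]
L=np.array([(.08,.22),(.08,-.22),(-.08,-.22),(-.08,.22)])
def g(p):
    c,s=np.cos(p[2]),np.sin(p[2]);return (L@np.array([[c,s],[-s,c]])+p[:2]-C).ravel()
o=least_squares(g,[.52,-.1,0]);print(o.x,o.fun*1e3)
print('ring',atz('top',f((404,175.5)),.076), 'stud',atz('top',f((404,174)),.083))
print('groove',atz('top',f((401,227)),.076),'index',atz('top',f((391,287)),.012))
for u in [(139,248),(160,248),(145,80),(165,80)]: print('plate',atz('top',f(u),.049))
p=o.x
print(atz('scene',[275.6,166],.076), proj('scene',[[p[0],p[1],.076]]))
```

```text
[ 0.5252 -0.0991 -0.0274] [ 0.5612  1.3568  0.7611 -1.4687 -0.8105 -1.3342 -0.5118  1.4461]
ring [ 0.5252 -0.0989  0.076 ] stud [ 0.526  -0.0983  0.083 ]
groove [ 0.4965 -0.0974  0.076 ] index [ 0.459  -0.0968  0.012 ]
plate [0.4804 0.0528 0.049 ]
plate [0.4807 0.0406 0.049 ]
plate [0.5782 0.0533 0.049 ]
plate [0.5785 0.0415 0.049 ]
[ 0.5239 -0.0963  0.076 ] [[274.0169 166.0741]]
```

play_rows(travel=[[19.5,-43,0],[19.5,-43,0],[19.5,-43,0],[19.5,-43,0],[19.5,-43,0]], delta_rot=[[0,0,0],[0,0,0],[0,0,0],[0,0,0],[0,0,0]], gripper=[1,1,1,1,1])

```text
time_s: 1.2
ee_pos: [0.3626, 0.4042, 0.2268]
ee_rot: [[-0.392, -0.92, 0.0], [-0.92, 0.392, 0.001], [-0.001, -0.0, -1.0]]
force: [1.0, -0.4, 0.2]
gripper_width: 0.0534
```

play_rows(travel=[[19.5,-43,0],[19.5,-43,0],[19.5,-43,0],[19.5,-43,0],[19.5,-43,0]], delta_rot=[[0,0,0],[0,0,0],[0,0,0],[0,0,0],[0,0,0]], gripper=[1,1,1,1,1])

```text
time_s: 1.7
ee_pos: [0.4601, 0.1892, 0.2271]
ee_rot: [[-0.392, -0.92, 0.001], [-0.92, 0.392, 0.001], [-0.001, -0.001, -1.0]]
force: [1.3, 0.7, 0.7]
gripper_width: 0.0134
```

play_rows(travel=[[19.5,-43,0],[19.5,-43,0],[19.5,-43,0],[19.5,-43,-20],[19.5,-40,-20]], delta_rot=[[0,0,0],[0,0,0],[0,0,0],[0,0,0],[0,0,0]], gripper=[1,1,1,1,1])

```text
time_s: 2.2
ee_pos: [0.5577, -0.0218, 0.1876]
ee_rot: [[-0.392, -0.92, 0.003], [-0.92, 0.392, 0.001], [-0.002, -0.002, -1.0]]
force: [1.1, 0.4, -0.5]
gripper_width: 0.0001
```

play_rows(travel=[[0,0,-40],[0,0,-40],[0,0,-30],[0,0,-13],[0,0,0]], delta_rot=[[0,0,0],[0,0,0],[0,0,0],[0,0,0],[0,0,0]], gripper=[1,1,1,1,1])

```text
time_s: 2.7
ee_pos: [0.5558, -0.0202, 0.0627]
ee_rot: [[-0.392, -0.92, -0.003], [-0.92, 0.392, -0.001], [0.002, 0.002, -1.0]]
force: [0.5, -0.5, -0.1]
gripper_width: 0.0005
```

Run:
```python
from h import *
for c in('scene','top'):
    im=optics.read_camera(c)
    c0=im[120:270,140:400] if c=='scene' else im[170:350,180:460]
    cv2.imwrite(f'pics/{c}1.png',cv2.resize(c0,None,fx=2.8,fy=2.8))
```

```text
(no output)
```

View pics/scene1.png

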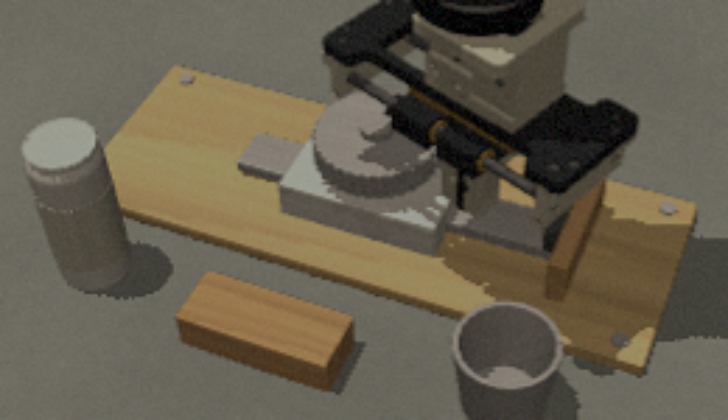

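View pics/top1.png

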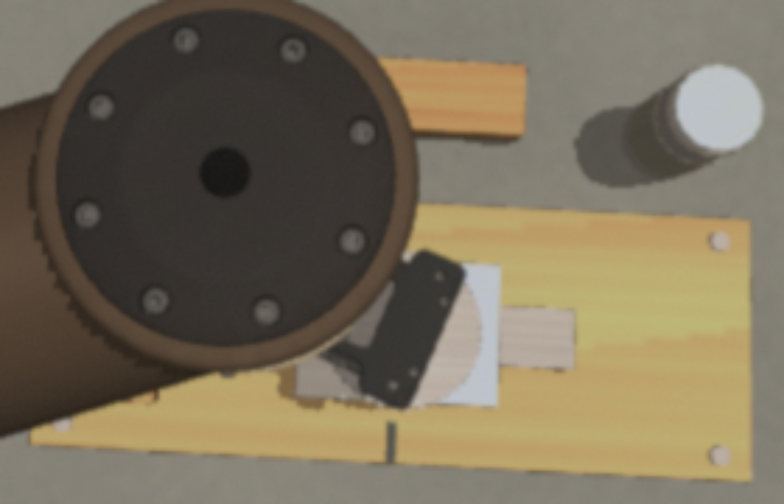

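The views show the shut fingers standing just off the ring on its +y side, with the can, offcut and cup clear. Next I probe for contact.

play_rows(travel=[[-2,-4.6,0],[-2,-4.6,0],[-1.2,-2.8,0],[-0.8,-1.8,0],[0,0,0]], delta_rot=[[0,0,0],[0,0,0],[0,0,0],[0,0,0],[0,0,0]], gripper=[1,1,1,1,1])

```text
time_s: 3.3
ee_pos: [0.5506, -0.0341, 0.0644]
ee_rot: [[-0.392, -0.92, 0.001], [-0.92, 0.392, 0.0], [-0.0, -0.0, -1.0]]
force: [-0.4, -0.0, 0.7]
gripper_width: 0.0007
```

play_rows(travel=[[-0.8,-1.8,0],[-0.8,-1.8,0],[0,0,0]], delta_rot=[[0,0,0],[0,0,0],[0,0,0]], gripper=[1,1,1])

```text
time_s: 3.6
ee_pos: [0.5488, -0.0375, 0.064]
ee_rot: [[-0.392, -0.92, -0.0], [-0.92, 0.392, -0.0], [0.0, 0.0, -1.0]]
force: [0.2, 0.4, -0.8]
gripper_width: 0.0006
```

play_rows(travel=[[-0.8,-1.8,0],[-0.8,-1.8,0],[0,0,0]], delta_rot=[[0,0,0],[0,0,0],[0,0,0]], gripper=[1,1,1])

```text
time_s: 3.9
ee_pos: [0.5472, -0.0412, 0.064]
ee_rot: [[-0.392, -0.92, -0.0], [-0.92, 0.392, -0.0], [0.0, 0.0, -1.0]]
force: [0.6, 0.7, 0.2]
gripper_width: 0.0004
```

play_rows(travel=[[-0.8,-1.8,0],[-0.4,-0.9,0],[0,0,0]], delta_rot=[[0,0,0],[0,0,0],[0,0,0]], gripper=[1,1,1])

```text
time_s: 4.2
ee_pos: [0.5472, -0.0421, 0.0642]
ee_rot: [[-0.392, -0.92, 0.002], [-0.92, 0.392, 0.002], [-0.003, -0.001, -1.0]]
force: [0.7, 9.0, -1.8]
gripper_width: 0.0006
```

Contact comes at 60 mm from the axis with about 9 N, so the finger's half-thickness is about 15 mm and the stiffness is about 5 N/mm. Next I plan the lap path.

```bash
cat > path.py <<'E'
from h import *
c=np.array([.525,-.0985])*1e3; ex=np.array([-.392,-.92]); ey=np.array([-.92,.392]); a,b=15,9.5
phi0=np.arctan2(.92,.392)
def path(R):
    P=[]
    V=[-a*ex+b*ey, a*ex+b*ey, a*ex-b*ey, -a*ex-b*ey]
    for l in range(2):
        for q in range(4):
            ph=phi0+q*np.pi/2
            for f in np.linspace(0,1,300):
                # flat before quadrant: from V[q-1] to V[q]
                P.append(c+R*np.array([np.cos(ph),np.sin(ph)])+V[q-1]*(1-f)+V[q]*f)
            for f in np.linspace(0,np.pi/2,600):
                P.append(c+R*np.array([np.cos(ph+f),np.sin(ph+f)])+V[q])
    return np.array(P)
def rows(start,R,step,n,s0=None):
    P=path(R); s=np.r_[0,np.cumsum(np.linalg.norm(np.diff(P,axis=0),axis=1))]
    i=np.argmin(np.linalg.norm(P[:len(P)//2]-start,axis=1))
    cur=np.array(start,float); out=[]
    for k in range(1,n+1):
        t=P[np.argmin(abs(s-s[i]-k*step))]
        d=np.round((t-cur)*2)/2; cur=cur+d; out.append([float(d[0]),float(d[1]),0])
        if k%5==0: print(out[-5:],'->',cur, 'path',round(k*step,1),'ring rad',round(k*step/45.5,2))
E
python3 - <<'E'
from path import *
np.set_printoptions(precision=1,suppress=True)
rows([546.4,-44.3],43.5,13,35)
E
```

```text
[[-12.0, 5.0, 0], [-13.0, 2.0, 0], [-12.5, -2.5, 0], [-11.5, -5.5, 0], [-9.5, -9.0, 0]] -> [487.9 -54.3] path 65 ring rad 1.43
[[-6.5, -11.0, 0], [-5.0, -12.0, 0], [-5.0, -12.0, 0], [-4.0, -12.5, 0], [-0.0, -13.0, 0]] -> [ 467.4 -114.8] path 130 ring rad 2.86
[[3.5, -12.5, 0], [7.5, -10.5, 0], [10.0, -8.5, 0], [11.5, -5.0, 0], [12.0, -5.5, 0]] -> [ 511.9 -156.8] path 195 ring rad 4.29
[[13.0, -2.5, 0], [12.5, 1.0, 0], [12.5, 4.5, 0], [10.0, 8.0, 0], [7.0, 11.0, 0]] -> [ 566.9 -134.8] path 260 ring rad 5.71
[[5.5, 12.0, 0], [5.0, 12.0, 0], [4.5, 12.0, 0], [1.0, 13.0, 0], [-2.5, 12.5, 0]] -> [580.4 -73.3] path 325 ring rad 7.14
[[-6.5, 11.5, 0], [-9.0, 9.0, 0], [-11.5, 6.0, 0], [-12.0, 5.0, 0], [-12.5, 4.0, 0]] -> [528.9 -37.8] path 390 ring rad 8.57
[[-13.0, -0.0, 0], [-12.5, -4.0, 0], [-10.5, -7.0, 0], [-8.5, -10.0, 0], [-5.0, -12.0, 0]] -> [479.4 -70.8] path 455 ring rad 10.0
```

play_rows(travel=[[-12,5,0],[-13,2,0],[-12.5,-2.5,0],[-11.5,-5.5,0],[-9.5,-9,0]], delta_rot=[[0,0,0],[0,0,0],[0,0,0],[0,0,0],[0,0,0]], gripper=[1,1,1,1,1])

```text
time_s: 4.7
ee_pos: [0.4861, -0.0541, 0.0641]
ee_rot: [[-0.391, -0.92, -0.001], [-0.92, 0.391, 0.0], [0.0, 0.001, -1.0]]
force: [1.2, 0.6, -0.1]
gripper_width: 0.0005
```

Run:
```python
from h import *
s=r.observe();print(s['ee_pos'],s['force'])
im=optics.read_camera('top');print(r.observe()['ee_pos'],r.observe()['force'])
cv2.imwrite('pics/top2.png',cv2.resize(im[170:350,180:460],None,fx=2.8,fy=2.8))
im=optics.read_camera('scene')
cv2.imwrite('pics/sc2.png',cv2.resize(im[120:270,140:400],None,fx=2.8,fy=2.8))
```

```text
[ 0.48609817 -0.05408171  0.06406869] [ 1.187906    0.57995051 -0.12773503]
[ 0.48444883 -0.0554189   0.06389984] [-3.19044339 -2.00167564 -0.56280651]
```

View pics/top2.png

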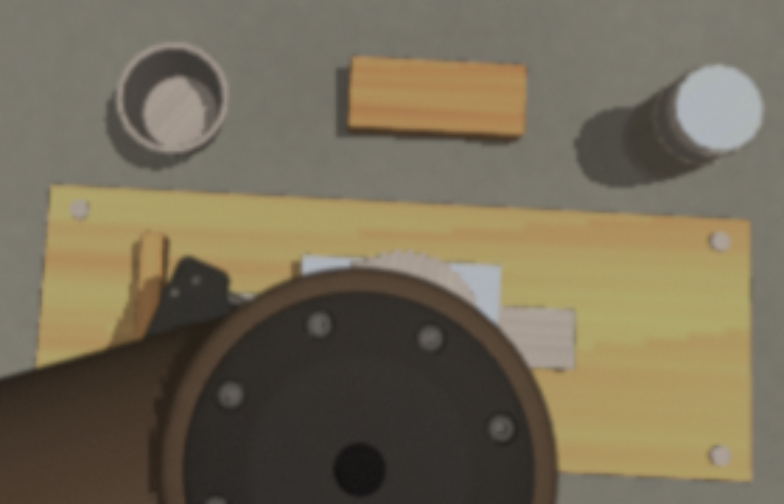

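View pics/sc2.png

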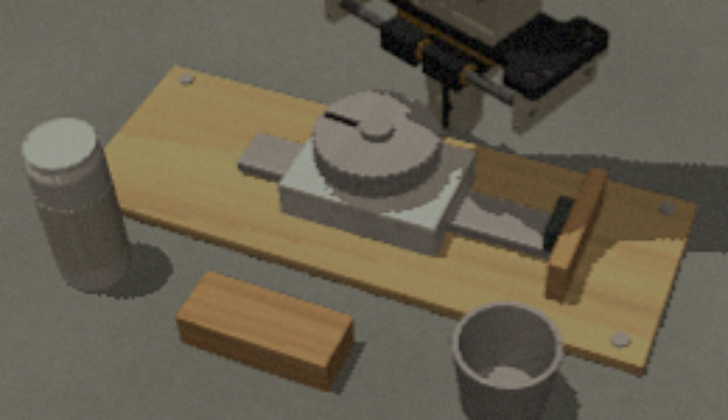

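```bash
cat >> h.py <<'E'
def gang(cam,tip,off,sc=2.8):
    f=[off[i]+(tip[i]+.5)/sc-.5 for i in (0,1)]
    p=atz(cam,f,.076)[:2]-np.array([.525,-.0985])
    return (np.degrees(np.arctan2(p[1],p[0]))-(180-1.57))%360, np.hypot(*p)
E
python3 - <<'E'
from h import *
print(gang('scene',(325,115),(140,120)),gang('scene',(340,119),(140,120)))
E
```

```text
(np.float64(88.40622925668595), np.float64(0.04060138290904125)) (np.float64(87.82314663606485), np.float64(0.028928014593274053))
```

The scene view shows the groove at (325,115)–(360,125) in the crop, turned 88° anticlockwise as planned. I continue.

Run:
```python
from path import *
np.set_printoptions(precision=1,suppress=True)
rows([485,-55],43,13,30)
```

```text
[[-4.0, -13.0, 0], [-5.0, -12.0, 0], [-5.0, -12.0, 0], [-3.5, -12.5, 0], [1.0, -12.5, 0]] -> [ 468.5 -117. ] path 65 ring rad 1.43
[[4.5, -12.5, 0], [7.5, -10.0, 0], [11.0, -7.5, 0], [11.5, -5.5, 0], [12.0, -4.5, 0]] -> [ 515. -157.] path 130 ring rad 2.86
[[13.0, -2.0, 0], [13.0, 2.0, 0], [11.5, 5.5, 0], [9.5, 9.0, 0], [6.0, 11.5, 0]] -> [ 568. -131.] path 195 ring rad 4.29
[[5.5, 12.0, 0], [5.0, 12.0, 0], [3.5, 12.5, 0], [0.0, 12.5, 0], [-4.0, 12.5, 0]] -> [578.  -69.5] path 260 ring rad 5.71
[[-7.0, 10.5, 0], [-10.5, 8.0, 0], [-12.0, 5.5, 0], [-12.0, 5.0, 0], [-12.5, 2.5, 0]] -> [524. -38.] path 325 ring rad 7.14
[[-13.0, -1.5, 0], [-12.0, -5.0, 0], [-9.5, -8.5, 0], [-7.0, -11.0, 0], [-5.0, -12.0, 0]] -> [477.5 -76. ] path 390 ring rad 8.57
```

play_rows(travel=[[-4,-13,0],[-5,-12,0],[-5,-12,0],[-3.5,-12.5,0],[1,-12.5,0]], delta_rot=[[0,0,0],[0,0,0],[0,0,0],[0,0,0],[0,0,0]], gripper=[1,1,1,1,1])

```text
time_s: 5.3
ee_pos: [0.4659, -0.1171, 0.0628]
ee_rot: [[-0.393, -0.919, -0.009], [-0.919, 0.393, -0.001], [0.004, 0.008, -1.0]]
force: [-8.7, -0.3, 3.5]
gripper_width: 0.0004
```

```bash
cat > look.py <<'E'
import sys
from h import *
im=optics.read_camera('scene')
cv2.imwrite(f'pics/{sys.argv[1]}.png',cv2.resize(im[120:270,140:400],None,fx=2.8,fy=2.8))
s=r.observe();print(s['time_s'],s['ee_pos'],s['force'])
E
python3 look.py s3
```

```text
5.35 [ 0.46641478 -0.1183158   0.0627222 ] [-9.27981445 -3.97142203  1.9666592 ]
```

View pics/s3.png

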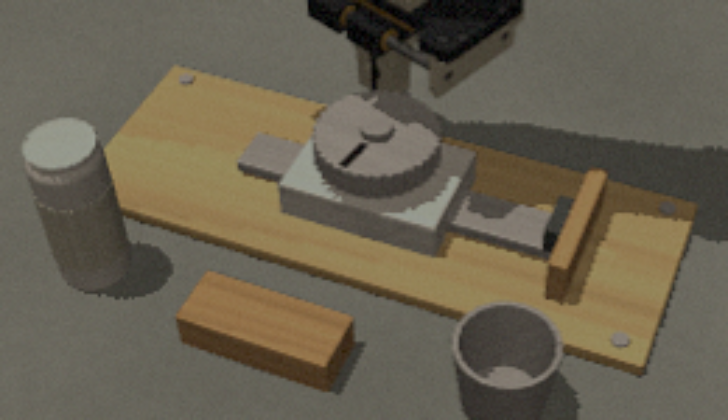

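Run:
```python
from h import *
print(gang('scene',(342,165),(140,120)))
```

```text
(np.float64(168.649647438952), np.float64(0.042096298734713565))
```

play_rows(travel=[[4.5,-12.5,0],[7.5,-10,0],[11,-7.5,0],[11.5,-5.5,0],[12,-4.5,0]], delta_rot=[[0,0,0],[0,0,0],[0,0,0],[0,0,0],[0,0,0]], gripper=[1,1,1,1,1])

```text
time_s: 5.85
ee_pos: [0.5127, -0.1593, 0.0626]
ee_rot: [[-0.393, -0.919, -0.011], [-0.919, 0.393, -0.003], [0.007, 0.009, -1.0]]
force: [-8.5, -14.2, 1.1]
gripper_width: 0.0008
```

```bash
python3 look.py s4
```

```text
5.9 [ 0.51519402 -0.15992783  0.0628211 ] [ -3.0673065  -19.90545548  -0.45122979]
```

View pics/s4.png

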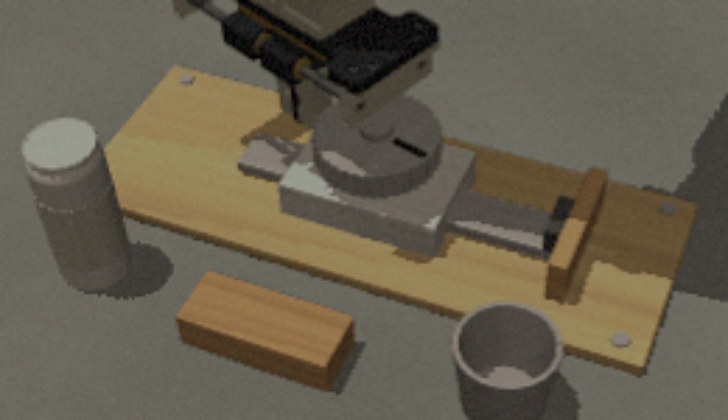

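The groove now points to (426,155), about 265°. The force is 20 N, so I ease out by 2 mm.

play_rows(travel=[[13,-4,0],[13,2,0],[11.5,5.5,0],[9.5,9,0],[6,11.5,0]], delta_rot=[[0,0,0],[0,0,0],[0,0,0],[0,0,0],[0,0,0]], gripper=[1,1,1,1,1])

```text
time_s: 6.4
ee_pos: [0.5719, -0.1329, 0.0639]
ee_rot: [[-0.393, -0.92, 0.0], [-0.92, 0.393, -0.001], [0.001, -0.001, -1.0]]
force: [5.7, -4.9, -4.2]
gripper_width: 0.0005
```

```bash
python3 look.py s5
python3 - <<'E'
from h import *
print(gang('scene',(426,155),(140,120)))
E
```

```text
6.45 [ 0.57300064 -0.13118656  0.06404856] [ 4.58151262 -0.35488879 -1.13634639]
(np.float64(254.6524981173066), np.float64(0.04264802033745355))
```

View pics/s5.png

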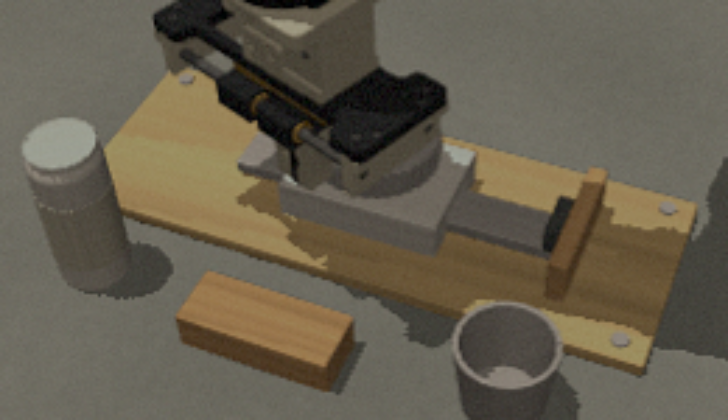

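Run:
```python
from path import *
np.set_printoptions(precision=1,suppress=True)
rows([572,-131.2],43.5,13,20)
```

```text
[[2.5, 13.0, 0], [5.0, 12.0, 0], [3.5, 12.5, 0], [-0.5, 13.0, 0], [-4.5, 12.5, 0]] -> [578.  -68.2] path 65 ring rad 1.43
[[-7.5, 10.5, 0], [-10.0, 7.5, 0], [-12.0, 5.5, 0], [-12.0, 5.0, 0], [-13.0, 2.0, 0]] -> [523.5 -37.7] path 130 ring rad 2.86
[[-12.5, -1.5, 0], [-12.0, -5.0, 0], [-10.0, -8.5, 0], [-6.5, -11.0, 0], [-5.5, -12.0, 0]] -> [477.  -75.7] path 195 ring rad 4.29
[[-5.0, -12.0, 0], [-4.0, -12.0, 0], [-1.0, -13.0, 0], [3.0, -12.5, 0], [7.0, -11.0, 0]] -> [ 477.  -136.2] path 260 ring rad 5.71
```

play_rows(travel=[[2.5,13,0],[5,12,0],[3.5,12.5,0],[-0.5,13,0],[-4.5,12.5,0]], delta_rot=[[0,0,0],[0,0,0],[0,0,0],[0,0,0],[0,0,0]], gripper=[1,1,1,1,1])

```text
time_s: 6.95
ee_pos: [0.5807, -0.0675, 0.0651]
ee_rot: [[-0.391, -0.92, 0.007], [-0.92, 0.391, 0.001], [-0.003, -0.006, -1.0]]
force: [6.7, 1.7, -2.3]
gripper_width: 0.0006
```

play_rows(travel=[[-7.5,10.5,0],[-10,7.5,0],[-12,5.5,0],[-12,5,0],[-13,2,0]], delta_rot=[[0,0,0],[0,0,0],[0,0,0],[0,0,0],[0,0,0]], gripper=[1,1,1,1,1])

```text
time_s: 7.45
ee_pos: [0.5235, -0.0366, 0.0647]
ee_rot: [[-0.391, -0.92, 0.003], [-0.92, 0.391, 0.001], [-0.003, -0.003, -1.0]]
force: [1.8, 2.5, 1.3]
gripper_width: 0.0004
```

```bash
python3 look.py s6
```

```text
7.5 [ 0.52070883 -0.03699548  0.06440413] [-3.71279299  6.09910919  1.85371822]
```

View pics/s6.png

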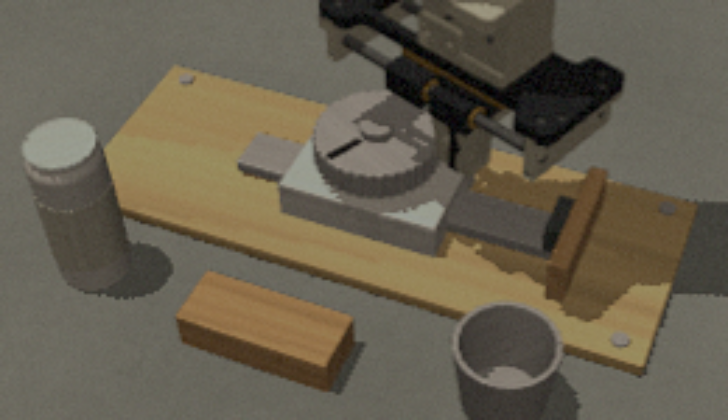

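Run:
```python
from path import *
print(gang('scene',(330,158),(140,120)))
rows([522,-38],43.5,13,15)
```

```text
(np.float64(153.6888378599932), np.float64(0.042338364578592344))
[[-13.0, -1.5, 0], [-11.5, -5.5, 0], [-9.5, -9.0, 0], [-6.5, -11.0, 0], [-5.0, -12.0, 0]] -> [476.5 -77. ] path 65 ring rad 1.43
[[-5.0, -12.0, 0], [-4.0, -12.5, 0], [-0.0, -13.0, 0], [3.5, -12.5, 0], [7.0, -10.5, 0]] -> [ 478.  -137.5] path 130 ring rad 2.86
[[10.0, -8.5, 0], [12.0, -5.5, 0], [12.0, -5.0, 0], [12.5, -3.0, 0], [13.0, 1.0, 0]] -> [ 537.5 -158.5] path 195 ring rad 4.29
```

play_rows(travel=[[-13,-1.5,0],[-11.5,-5.5,0],[-9.5,-9,0],[-6.5,-11,0],[-5,-12,0]], delta_rot=[[0,0,0],[0,0,0],[0,0,0],[0,0,0],[0,0,0]], gripper=[1,1,1,1,1])

```text
time_s: 8.0
ee_pos: [0.4743, -0.0772, 0.0638]
ee_rot: [[-0.392, -0.92, -0.003], [-0.92, 0.392, 0.0], [0.001, 0.003, -1.0]]
force: [-5.3, 5.4, 0.6]
gripper_width: 0.0003
```

```bash
python3 look.py s7
```

```text
8.05 [ 0.47332774 -0.07850425  0.06357536] [-4.40677912 -0.37683906  1.19066451]
```

View pics/s7.png

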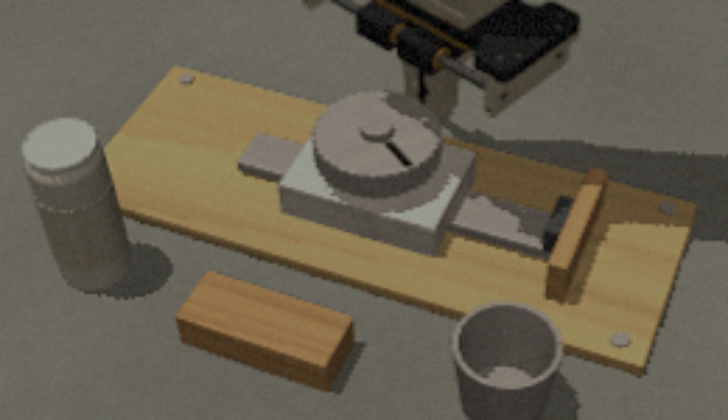

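play_rows(travel=[[-4,-12,0],[-4,-12.5,0],[0,-13,0],[3.5,-12.5,0],[7,-10.5,0]], delta_rot=[[0,0,0],[0,0,0],[0,0,0],[0,0,0],[0,0,0]], gripper=[1,1,1,1,1])

```text
time_s: 8.55
ee_pos: [0.4758, -0.1386, 0.0634]
ee_rot: [[-0.393, -0.92, -0.005], [-0.92, 0.393, -0.0], [0.002, 0.005, -1.0]]
force: [-4.0, -0.3, 0.9]
gripper_width: 0.0002
```

```bash
python3 look.py s8;python3 - <<'E'
from h import *
print(gang('scene',(410,165),(140,120)))
E
```

```text
8.6 [ 0.47767864 -0.13945995  0.06352003] [-3.1132231  -5.68408312 -0.74151836]
(np.float64(234.80926038281416), np.float64(0.04240795459986282))
```

View pics/s8.png

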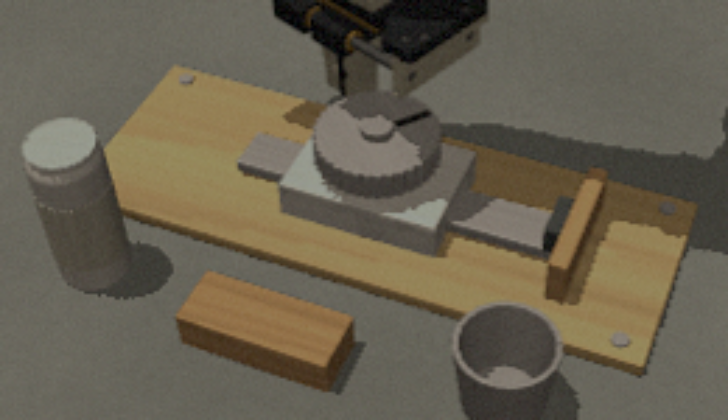

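play_rows(travel=[[10,-8.5,0],[12,-5.5,0],[6,-2.5,0],[0,0,0]], delta_rot=[[0,0,0],[0,0,0],[0,0,0],[0,0,0]], gripper=[1,1,1,1])

```text
time_s: 9.0
ee_pos: [0.5048, -0.1562, 0.0633]
ee_rot: [[-0.393, -0.92, -0.006], [-0.92, 0.393, -0.002], [0.004, 0.004, -1.0]]
force: [-3.6, -12.4, 0.1]
gripper_width: 0.0004
```

play_rows(travel=[[-4,-8,0],[-10,-20,0],[0,0,40],[0,0,40],[0,0,0]], delta_rot=[[0,0,0],[0,0,0],[0,0,0],[0,0,0],[0,0,0]], gripper=[1,1,1,1,1])

```text
time_s: 9.5
ee_pos: [0.4964, -0.1828, 0.1496]
ee_rot: [[-0.391, -0.92, 0.009], [-0.92, 0.391, -0.001], [-0.003, -0.009, -1.0]]
force: [0.7, 1.0, -1.2]
gripper_width: 0.0002
```

```bash
python3 look.py s9;python3 - <<'E'
from h import *
print(gang('scene',(430,112),(140,120)))
E
```

```text
9.55 [ 0.49494296 -0.18231242  0.14709082] [-0.56860118 -0.3698337  -0.02030363]
(np.float64(318.5331036976455), np.float64(0.041537150795276485))
```

View pics/s9.png

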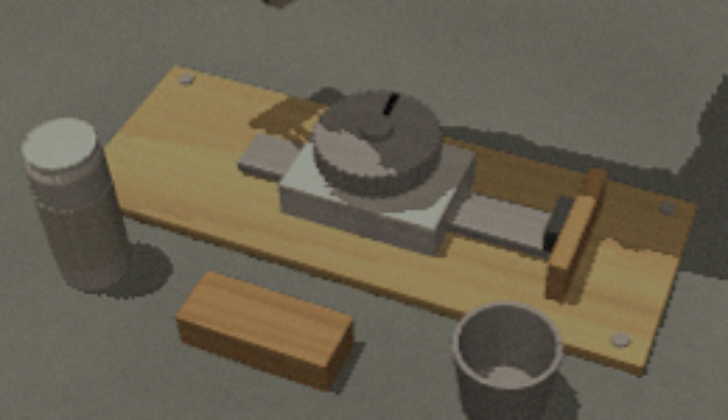

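The groove is back at (394,95), pointing at the index line: readings of 88, 169, 254, 514, 595, 678 and now about 718°. The plate has not moved. Next I go over to the plate's outer side, turning the tool 21.6° into line with the jig.

Run:
```python
from h import *
print(gang('scene',(394,95),(140,120)),gang('scene',(388,110),(140,120)))
```

```text
(np.float64(4.921335876019384), np.float64(0.03912013196562077)) (np.float64(2.706556468556073), np.float64(0.02231322948510794))
```

play_rows(travel=[[6,45.5,0],[6,45.5,0],[6,45.5,0],[6,45.5,0],[6,45.5,0]], delta_rot=[[0,0,7.2],[0,0,7.2],[0,0,7.2],[0,0,0],[0,0,0]], gripper=[1,1,1,1,1])

```text
time_s: 10.05
ee_pos: [0.5225, 0.0471, 0.1435]
ee_rot: [[-0.026, -1.0, -0.001], [-1.0, 0.026, 0.0], [-0.0, 0.001, -1.0]]
force: [1.0, -0.3, -0.8]
gripper_width: 0.0002
```

play_rows(travel=[[5,46,0],[0,5,-30],[0,0,-40],[0,0,-35],[0,0,0]], delta_rot=[[0,0,0],[0,0,0],[0,0,0],[0,0,0],[0,0,0]], gripper=[1,1,1,1,1])

```text
time_s: 10.55
ee_pos: [0.5243, 0.0948, 0.0344]
ee_rot: [[-0.026, -1.0, -0.008], [-1.0, 0.026, -0.004], [0.004, 0.008, -1.0]]
force: [-0.9, -0.9, -0.7]
gripper_width: 0.0005
```

```bash
python3 look.py s10
```

```text
10.6 [0.5262405  0.09536679 0.03704945] [ 0.4472757  -0.5049452   0.46603412]
```

View pics/s10.png

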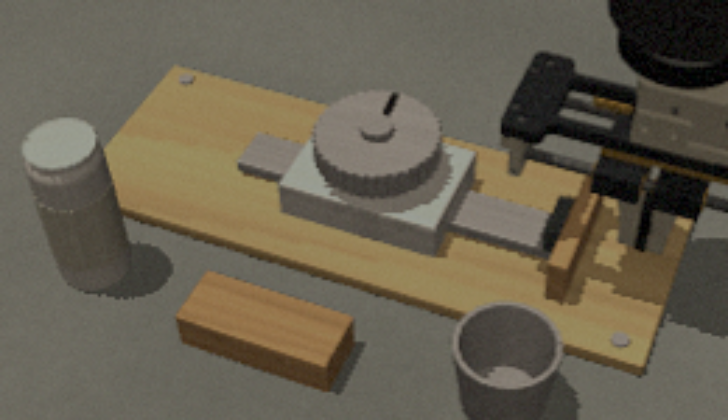

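play_rows(travel=[[3,-10,0],[0,-10,0],[0,-10,0],[-0.3,-10,0],[-0.3,-10,0]], delta_rot=[[0,0,0],[0,0,0],[0,0,0],[0,0,0],[0,0,0]], gripper=[1,1,1,1,1])

```text
time_s: 11.1
ee_pos: [0.5318, 0.046, 0.0403]
ee_rot: [[-0.026, -1.0, 0.003], [-1.0, 0.026, 0.001], [-0.002, -0.003, -1.0]]
force: [0.1, 4.8, 4.1]
gripper_width: 0.0005
```

play_rows(travel=[[-0.3,-10,0],[-0.3,-10,0],[-0.3,-5,0],[0,0,0]], delta_rot=[[0,0,0],[0,0,0],[0,0,0],[0,0,0]], gripper=[1,1,1,1])

```text
time_s: 11.5
ee_pos: [0.5288, 0.02, 0.0387]
ee_rot: [[-0.027, -1.0, -0.002], [-1.0, 0.027, -0.001], [0.001, 0.002, -1.0]]
force: [-0.3, 0.2, -0.6]
gripper_width: 0.0003
```

```bash
python3 look.py s11
```

```text
11.55 [0.52843911 0.02014819 0.03847552] [ 0.22431692  1.07442621 -0.54071291]
```

View pics/s11.png

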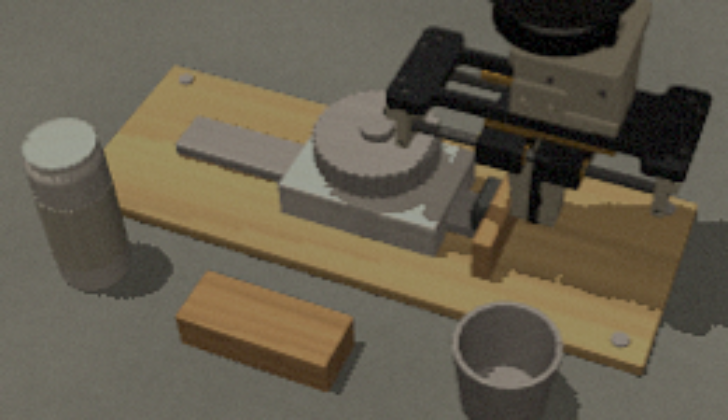

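Run:
```python
from h import *
f=lambda X:(proj('scene',X)-[139.5,119.5])*2.8
for z in(.085,.095,.104,.115): print(z,f([[.53,-.077,z],[.568,-.077,z],[.49,-.077,z],[.545,-.077,z]]).round())
print(f([[.53,.005,.049],[.53,.117,.104]]))
```

```text
0.085 [[404. 132.]
 [384. 169.]
 [424.  97.]
 [396. 146.]]
0.095 [[404. 121.]
 [383. 158.]
 [424.  86.]
 [396. 135.]]
0.104 [[403. 111.]
 [383. 147.]
 [424.  76.]
 [395. 125.]]
0.115 [[403.  99.]
 [382. 135.]
 [424.  63.]
 [395. 113.]]
[[515.55351508 198.35204455]
 [689.85208519 180.0040489 ]]
```

play_rows(travel=[[-0.2,-6,0],[-0.2,-5,0],[-0.1,-4,0],[0,0,0]], delta_rot=[[0,0,0],[0,0,0],[0,0,0],[0,0,0]], gripper=[1,1,1,1])

```text
time_s: 11.95
ee_pos: [0.5287, 0.0056, 0.0387]
ee_rot: [[-0.026, -1.0, -0.001], [-1.0, 0.026, -0.001], [0.001, 0.001, -1.0]]
force: [0.4, 0.6, 1.0]
gripper_width: 0.0005
```

play_rows(travel=[[-0.1,-4,0],[-0.1,-3,0],[0,0,0]], delta_rot=[[0,0,0],[0,0,0],[0,0,0]], gripper=[1,1,1])

```text
time_s: 12.25
ee_pos: [0.5291, 0.0024, 0.039]
ee_rot: [[-0.027, -1.0, 0.001], [-1.0, 0.027, 0.004], [-0.005, -0.001, -1.0]]
force: [-7.9, 25.2, 1.3]
gripper_width: 0.0004
```

```bash
python3 look.py s12
```

```text
12.3 [0.52902754 0.00244592 0.03893056] [-6.71042211 24.38530195  0.50561137]
```

View pics/s12.png

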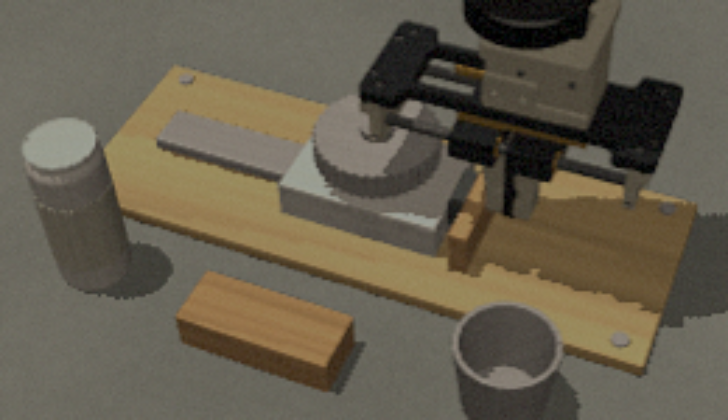

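The force rose to 25 N with the outer face at y≈-0.013, where the bracket should meet the bridge. The picture shows the bracket against it. I back off, lift clear and check.

play_rows(travel=[[0.3,10,0],[0.5,20,0],[0,10,30],[0,30,40],[-10,40,20]], delta_rot=[[0,0,0],[0,0,0],[0,0,0],[0,0,0],[0,0,0]], gripper=[1,1,1,1,1])

```text
time_s: 12.8
ee_pos: [0.5219, 0.1097, 0.1322]
ee_rot: [[-0.027, -1.0, 0.004], [-1.0, 0.027, 0.0], [-0.0, -0.004, -1.0]]
force: [1.7, 0.7, 0.2]
gripper_width: 0.0
```

play_rows(travel=[[-15,45,0],[-15,45,0],[-15,45,0],[-15,45,0],[0,0,0]], delta_rot=[[0,0,0],[0,0,0],[0,0,0],[0,0,0],[0,0,0]], gripper=[1,1,1,1,1])

```text
time_s: 13.3
ee_pos: [0.4593, 0.2938, 0.1295]
ee_rot: [[-0.021, -1.0, 0.002], [-1.0, 0.021, 0.001], [-0.001, -0.002, -1.0]]
force: [0.7, 0.4, 0.1]
gripper_width: 0.0007
```

```bash
python3 look.py s13
python3 - <<'E'
from h import *
im=optics.read_camera('top')
cv2.imwrite('pics/t13.png',cv2.resize(im[170:350,180:460],None,fx=2.8,fy=2.8,interpolation=cv2.INTER_CUBIC))
for n in('stop_face','spray_can','offcut','screw_cup'): print(n,optics.tip_of('top',n)[:1])
E
```

```text
13.35 [0.45938944 0.29159725 0.1291647 ] [ 0.47063608 -0.94479415 -0.02280867]
stop_face [{'pixel': [270.1, 285.9], 'conf': 0.68}]
spray_can [{'pixel': [411.8, 218.3], 'conf': 0.95}]
offcut [{'pixel': [334.3, 208.6], 'conf': 0.9}]
screw_cup [{'pixel': [242.2, 209.0], 'conf': 0.66}]
```

View pics/t13.png

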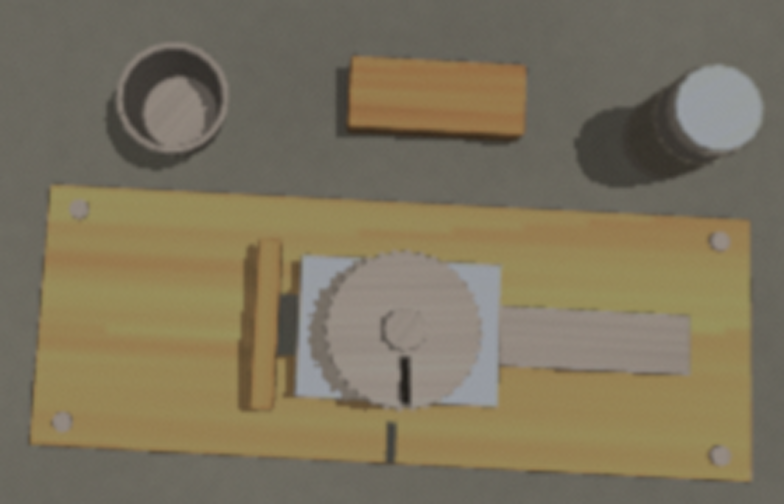

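View pics/s13.png

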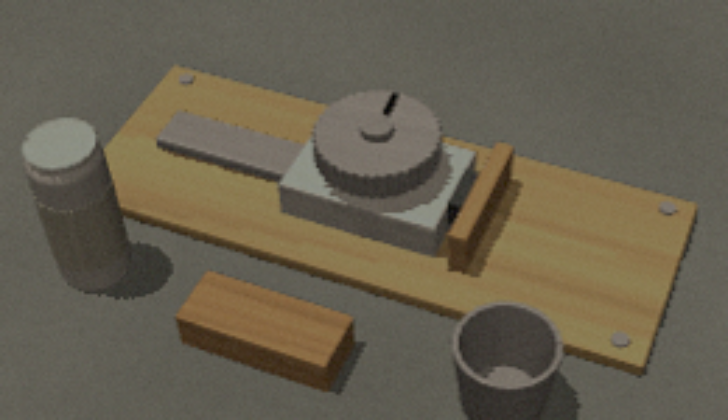

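Run:
```python
from h import *
im=optics.read_camera('top')
cv2.imwrite('pics/z.png',cv2.resize(im[260:320,260:310],None,fx=10,fy=10,interpolation=cv2.INTER_NEAREST))
print(im[282:290,278:290].mean(0).round().astype(int).tolist())
```

```text
[[70, 108, 136], [59, 76, 89], [62, 68, 69], [63, 70, 71], [63, 70, 72], [64, 70, 72], [63, 69, 71], [66, 73, 75], [98, 102, 103], [145, 146, 144], [161, 156, 153], [157, 152, 149]]
```

View pics/z.png

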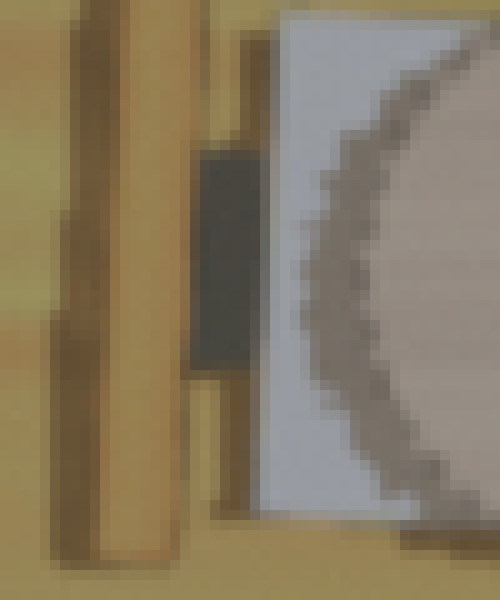

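The bracket at about (286,285) is flush with the bridge with no gap, the groove is on the index line, and the loose items are where they were. I hand in.

```bash
python3 -c "
from cell import r
print(r.close_job(), r.observe()['time_s'])"
```

```text
the job is handed in; nothing more can be done
the job is handed in; nothing more can be done
```

The job is handed in: the ring is two full turns looser and the stop plate was then pushed home against the bridge. The hand-in gave no verdict, and the clock stood at about 13 s of the allowed 64 s.

- **Ring:** I ran the shut fingertips anticlockwise around the knurled rim for about 1.3 laps. The groove readings added up to 88, 169, 254, 514, 595, 678 and finally about 722°. After the second turn the groove points at the index line, within about 5°. Between 254° and 514° the gripper blocked the view, so that stretch rests on how far the finger travelled (about 245°), which fits the pictures.
- **Stop plate:** it did not visibly move while the ring was being turned. I then pushed it about 66 mm, until the force rose to about 25 N. The last top picture shows the dark bracket flush with the bridge.
- **Loose items:** the can, offcut and cup look unmoved. The network's positions for them shifted by a few pixels between readings (about 5 px for the can), but the items sit at the same pixels in the pictures, so I take that as network noise.
- **Forces:** they stayed at about 20 N on the ring and 25 N at the end stop, as read at the end of each move. The arm ended clear of everything.

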